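Tip a kiln prop onto the slab and bridge two props

TASK

Build a low kiln shelf on the slab: slide the foot of the standing kiln prop flat and square against the slab's edge, then push its top over so that it tips about that edge and lies on the slab beside the prop already lying there; do not lift it. Then lay the flat strip squarely across the middle of both lying props as a bridge, so that it rests level on the two and reaches past the centre line of each. Leave the clay ware and the tools where they are.

Things in the scene. Friction and masses are not known exactly. Their poses are not given: they have to be found in the camera images.
- slab: Flat grey-tan kiln slab fixed on the bench, 220 mm (x) by 340 mm (y), 18 mm thick. Origin: centre of its underside, at bench height; z up. Its long edge at x = -110 mm is the stop: the standing prop waits in front of it, about half-way along, and is tipped over it in the slab's +x direction.
- prop: Standing cream firebrick post, loose, 65 x 65 mm, 180 mm tall, 0.6 kg, on the bench 20 to 55 mm clear of the slab's stop edge, up to 0.25 rad off square (its x roughly along slab x). Origin: centre of its foot; z up the post. Butted and pushed at the top it pivots on the slab's upper edge, balances at about 25 degrees, then falls onto the slab, foot overhanging 20 to 50 mm.
- prop_mid (a point): Middle of the prop's body, 90 mm up its z from the foot. The bench drags at the foot: if pushed along at or above this height the prop tips instead of sliding, and if held at the top by its two side faces (its y) it swings in the grip; held by its front and rear faces (its x) it stays upright.
- low_prop: A like post already lying on the slab, loose: 180 mm (x, roughly along slab x) by 65 mm (y) by 65 mm tall, 0.6 kg, its top 83 mm above the bench. Origin: centre of its underside. It lies about 125 mm to one side (slab +y or -y) of where the standing prop will lie; the small bowl stands about as far to the other side.
- low_prop_mid (a point): Middle of the lying prop's body, 32.5 mm above its underside.
- strip: Flat strip of kiln shelf, loose, 200 mm (its x) by 60 mm (y) by 18 mm thick, about 0.43 kg, lying on the bench at the right. Origin: centre of its underside. It can be gripped from above across its 60 mm width.
- bowl: Small unfired clay bowl, 66 mm across, 40 mm tall, standing on the slab (origin: centre of its underside). Bystander.
- cup: Straight clay cup, 72 mm across, 85 mm tall, beyond the strip (origin: centre of its underside). Bystander.
- vase: Narrow-necked clay vase, 100 mm across, 165 mm tall, beyond the standing prop (origin: centre of its underside). Bystander.
- dish: Wide clay dish, 120 mm across, 35 mm tall, at the far left (origin: centre of its underside). Bystander.
- rib: Wooden spatula 200 mm long lying on the bench at the left. Bystander.
- slip_brush: Brush 180 mm long lying on the bench at the left, near the robot. Bystander.
Mind the look-alikes: they are no part of the job. What is shaped like the strip but pink is not meant.

How it is judged:
By the outcome, as a careful person would: the job done as asked, in the order asked, and still so for the second after the job is handed in, with the robot touching nothing.
It also fails if it takes over 67 s, if anything falls off the work surface, if the arm or the gripper's body presses on something with over 40 N, if the wrist force passes 120 N, or if a joint passes its speed limit or range.

ROBOT

A 6-joint arm with a two-finger parallel gripper is mounted at the origin on the work surface. World frame = base frame: x ahead of the robot, y to its left, z up, the work surface at z = 0. Lengths are in m, angles in degrees, forces in N, time in s.
With the tool pointing down it reaches from about 0.25 to 0.725 m from the base axis. Payload 9.7 kg.
Tool frame: the origin (TCP) lies at the very end of the fingers, on their centre line; the grasp point (between the pads) lies grasp_offset behind it (grasp_offset is the distance from the TCP to the grasp point, in m); z points along the fingers, y is the line along which they close (so a half turn about z gives the same grasp; the last joint's range is limited). The gripper opens to 85 mm and grips with 20 to 120 N. Pads are 22 mm wide; open, the fingers measure 114 mm over their backs; the gripper's body (76 mm by 85 mm) begins 54 mm behind the grasp point. The pads swing forward as they close: fully open they stand 13 mm farther back than shut.
Start: joints at [69.156, 4.979, 10.078, 95.1, 0, 90], TCP at [0.196, 0.514, 0.231] pointing down, gripper open.
Joint ranges: [-179.16, 179.16], [-48.56, 103.87], [-65.8, 70.77], [-126.05, 130.52], [-82.76, 87.17], [-180, 180]. Speed limits (degrees/s): [127.2, 127.2, 147.25, 180, 180, 180].

INTERFACE

Orientations are given as [roll, pitch, yaw] about the fixed x, y, z axes, in that order (R = Rz(yaw) Ry(pitch) Rx(roll)).
In Python, from workcell import get_obs, camera, calibration, job_done, recognise, cut_out, mark_of, grasp_offset gives the robot as it stands.
- The arm moves only by the tool servo_tool, never from a script. Its argument "moves" is a list of rows, each a list of 3 entries, a list of its own where there are three numbers: the turn, a rotation vector about the tool's x, y, z in degrees, then the shift along the tool's x, y, z in m, then the opening in per cent of the stroke, from 0 (shut) to 100 (fully open). In form: [[[ax, ay, az], [x, y, z], claw], ...]. A call has 1 to 12 rows; each row shifts and turns the commanded pose from where the row before left it, along the tool's axes as they then stand; what a row does not reach is not made up. A row lasts 1/10 s, in which the tool goes at most 50 mm and 8.59 degrees, less where a joint would pass 70% of its speed; a pose out of reach is approached as far as the arm can. A call is refused whole if a number of a shift passes 0.05 or a number of a turn 8.59, either way. A call with a gripper value outside its range is refused whole. The fingers move at their own pace and stop on an object; "force" is the grip in N (left out, the last holds). Time passes only in rows, so rows that do not move let the fingers close. It gives the time, the measured TCP pose, the force, the opening and the grip force at its end, in the units of the state.
- get_obs(): the state, without advancing time (a new reading comes with each control period).
- camera(name): name is "side" or "top" or "wrist"; returns (picture, depth): 384x512x3 uint8, red, green, blue; 384x512 float32, m along the optical axis (not along the pixel's ray), 0 where there is no reading.
- calibration(name): a dict with "camera_matrix" (3x3 intrinsics, pixels), "R" (3x3) and "t" (3): a world point X has camera coordinates R X + t. Camera axes: x right, y down, z forward; pixel columns grow to the right and rows downward; lengths in m; the calibration is good to about 2 mm. A picture is of the moment at which its call begins: read the wrist's pose just before it. calibration takes no time and is no camera call; for the wrist camera it gives the pose at the moment of the call.
- job_done(): hands the job in; it is judged then, once.
Trained networks look in the newest picture that a camera, given by its name, has taken for a name from the list of things; names that differ only in an ending like _2 or _b are one class to them, and where a whole thing is asked for, a point or a joint stands for the part that bears it (a point fixed in the world has none). Each returns a list of dicts, best first, with "score" (0 to 1); they miss things now and then, are a little off and sometimes report something else, mostly with a low value. They report only what shows in the picture. A call takes as long as a camera call. They do not tell look-alikes from the thing itself.
- recognise(name, camera): "xyz" ([x, y, z] in m, in the coordinates of the camera as it stood for that picture, good to about 4 mm: the middle of the surface that is visible of it).
- cut_out(name, camera): "mask" (384x512 bool, what is visible of it).
- mark_of(name, camera): "xyz" ([x, y, z] in m, in the coordinates of the camera as it stood for that picture, good to about 4 mm: a listed point, or the origin of a listed thing).
The state is a dict: "time": time; "q": joint angles; "qd": joint speeds; "joint_efforts": joint torques, N m; "ee_pos": TCP position; "tcp_rot": TCP orientation; "wrist_force": force on the tool from outside, world axes, zero at the start; "torque": the same for the moment, N m; "opening": finger opening in m; "grasp_force": force on a finger pad.
Only numpy, scipy, OpenCV 4.12 (cv2) and the standard library are available. Lean on these libraries where they do the work, as an engineer would, in place of code of your own. Each camera call takes 0.05 s, during which the arm holds its last target. There are 200 camera calls.

## Working session

There is one attempt and no reset: what is moved stays moved. The work goes in short steps, Python scripts to look and compute and a tool call to move; the robot and the scene stay as the last step left them, time stands still between calls to the robot, and variables do not carry over. Pictures are saved under pics/ and viewed, at most 10 in all, crops included, and the job is handed in when it is done.

Besides the shell and the picture viewer there is one more tool, called by a JSON object that holds its "method" and its "body". servo_tool: Moves the arm, as the interface text tells. Its arguments: {"type":"object","properties":{"moves":{"type":"array"},"force":{"type":"number"}},"required":["moves"]}

```bash
mkdir -p pics; ls
python3 - <<'E'
from workcell import *
import cv2,numpy as np
s=get_obs();print({k:np.round(s[k],3) for k in('time','ee_pos','tcp_rot','opening','wrist_force')},grasp_offset if not callable(grasp_offset) else grasp_offset())
ims=[]
for n in('top','side'):
    p,d=camera(n);np.savez(f'{n}0.npz',p=p,d=d,**{k:np.array(v) for k,v in calibration(n).items()})
    ims.append(p)
    cv2.imwrite(f'pics/{n}0.png',cv2.resize(p[:,:,::-1],(800,600)))
E
```

```text
pics
{'time': np.float64(0.0), 'ee_pos': array([0.196, 0.514, 0.231]), 'tcp_rot': array([-1.79925e+02,  2.00000e-03,  1.59158e+02]), 'opening': np.float64(0.085), 'wrist_force': array([-0.181, -0.643,  0.746])} 0.0187
```

View pics/top0.png

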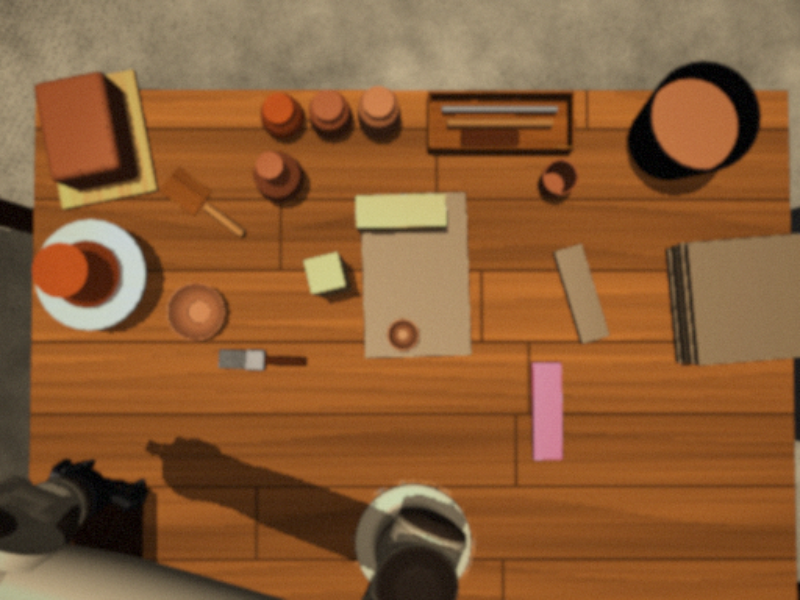

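View pics/side0.png

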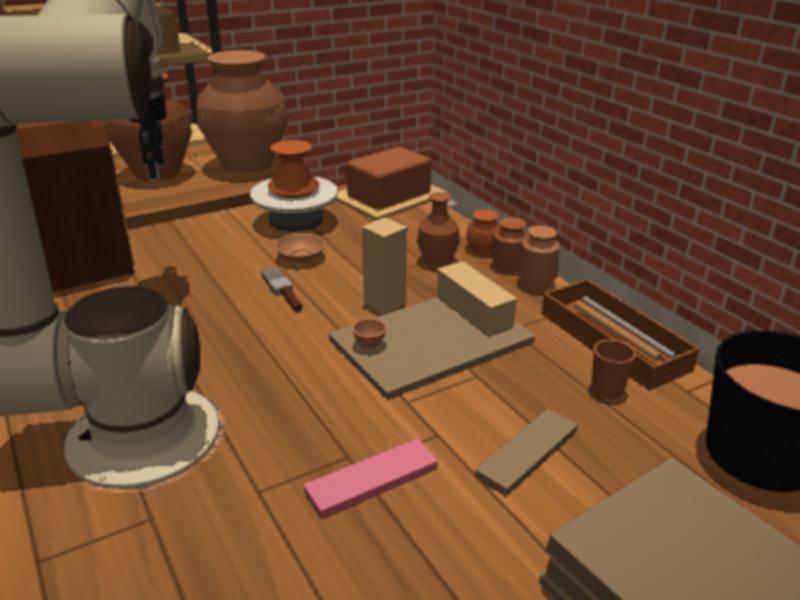

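The top view (800x600) shows the slab at (415,275), the standing prop at (325,273), the low prop at (402,211), the bowl at (403,334) and the robot base at (413,540).

Strip candidates are the tan strip (582,293), the pink strip (548,411, excluded by colour) and the stack of big shelves (740,300, too large). I choose the tan one. The prop candidates are the standing one (325,273) and the lying one (402,211).

```bash
cat > h.py <<'E'
import numpy as np,cv2
def cloud(d,c):
    K,R,t=[np.array(c[k]) for k in('camera_matrix','R','t')]
    v,u=np.mgrid[:d.shape[0],:d.shape[1]]
    P=np.stack([(u-K[0,2])/K[0,0]*d,(v-K[1,2])/K[1,1]*d,d],-1)
    return (P-t)@R
def rect(pts):
    (c,wh,a)=cv2.minAreaRect(pts[:,:2].astype(np.float32)*1000)
    b=cv2.boxPoints((c,wh,a))
    e=[b[1]-b[0],b[2]-b[1]];e=max(e,key=np.linalg.norm)
    return np.round(c,1),np.round(wh,1),round(float(np.degrees(np.arctan2(e[1],e[0]))%180),2)
def comp(mask,seed):
    n,l=cv2.connectedComponents(mask.astype(np.uint8)); k=l[seed[1],seed[0]]
    return l==k if k else mask&False
E
python3 - <<'E'
from h import *
z=np.load('top0.npz');P=cloud(z['d'],z)
print('bench',P[300,330],P[240,200])
f=0.64
for n,(u,v),zlo,zhi in [('prop',(325,273),.165,.195),('low',(402,211),.074,.092),('slab',(440,290),.012,.026),('strip',(582,293),.012,.026),('bowl',(403,334),.03,.07),('vase',(272,165),.1,.2),('cup',(558,180),.05,.1),('dish',(198,312),.02,.05),('pink',(548,411),.01,.03)]:
    s=(int(u*f),int(v*f)); m=(P[...,2]>zlo)&(P[...,2]<zhi)&(z['d']>0)
    q=comp(m,s)
    if not q.any():
        y0,x0=s[1],s[0]; w=m[y0-8:y0+9,x0-8:x0+9]; yy,xx=np.argwhere(w)[0]; q=comp(m,(x0-8+xx,y0-8+yy))
    p=P[q]; print(n,len(p),rect(p),'z',round(np.median(p[:,2])*1000,1),'seed z',round(P[s[1],s[0],2]*1000))
b=cv2.resize(z['p'][100:240,180:420,::-1],None,fx=3.3,fy=3.3);cv2.imwrite('pics/crop1.png',b)
E
```

```text
bench [ 0.14999799 -0.2141616   0.00234908] [ 0.34465427  0.21001988 -0.00396113]
prop 524 (array([548.4, 166.5]), array([65.4, 65.3]), 13.97) z 180.7 seed z 176
low 1220 (array([679. ,  25.2]), array([ 66. , 178.9]), 91.41) z 83.7 seed z 86
slab 5337 (array([557.1,  -5.8]), array([340.7, 220. ]), 1.66) z 18.9 seed z 18
strip 1137 (array([ 516.8, -350.4]), array([199.3,  62.3]), 16.26) z 18.6 seed z 18
bowl 239 (array([432.5,  22.1]), array([59.8, 59.7]), 89.9) z 46.7 seed z 25
vase 520 (array([745.7, 265.8]), array([68.1, 77.2]), 128.1) z 122.5 seed z 166
cup 233 (array([ 746.5, -291.7]), array([69.4, 69.7]), 161.41) z 77.8 seed z 10Traceback (most recent call last):
  File "<stdin>", line 9, in <module>
IndexError: index 0 is out of bounds for axis 0 with size 0
```

{"method": "servo_tool", "body": {"moves": [[[0,0,-6.96],[0,0,-0.01],100],[[0,0,-6.96],[0,0,-0.01],100],[[0,0,-6.96],[0,0,0],100],[[0,0,-6.96],[0,0,0],100],[[0,0,-6.96],[0,0,0],100]]}}

```text
time: 0.6
ee_pos: [0.1957, 0.5139, 0.2509]
tcp_rot: [-180.0, -0.0, -165.8]
wrist_force: [0.3, -0.0, 0.6]
opening: 0.0853
grasp_force: 0.0
```

{"method": "servo_tool", "body": {"moves": [[[0,0,0],[-0.015,-0.025,0],100],[[0,0,0],[-0.022,-0.036,0],100],[[0,0,0],[-0.022,-0.036,0],100],[[0,0,0],[-0.022,-0.036,0],100],[[0,0,0],[-0.022,-0.036,0],100],[[0,0,0],[-0.022,-0.036,0],100],[[0,0,0],[-0.022,-0.036,0],100],[[0,0,0],[-0.022,-0.036,0],100],[[0,0,0],[-0.022,-0.036,0],100],[[0,0,0],[-0.022,-0.036,0],100],[[0,0,0],[-0.022,-0.036,0],100],[[0,0,0],[-0.022,-0.036,0],100]]}}

```text
time: 1.8
ee_pos: [0.5476, 0.1659, 0.251]
tcp_rot: [180.0, -0.0, -166.1]
wrist_force: [-0.4, 0.6, -0.4]
opening: 0.0853
grasp_force: 0.0
```

```bash
cat > go.py <<'E'
# shift in tool axes (mm) and world yaw to go for a target x y z yaw
import sys,numpy as np
from workcell import get_obs
from scipy.spatial.transform import Rotation as R
s=get_obs();r=R.from_euler('xyz',s['tcp_rot'],degrees=True);p=np.array(s['ee_pos'])*1000
print('t',round(float(s['time']),2),'p',p.round(1),'rot',np.round(s['tcp_rot'],2),'q',np.round(s['q'],1),'F',np.round(s['wrist_force'],1),'open',round(float(s['opening'])*1000,1))
if len(sys.argv)>3:
    T=np.array(list(map(float,sys.argv[1:4])));w=T-p;print('shift now-axes',r.inv().apply(w).round(1))
    if len(sys.argv)>4:
        y=float(sys.argv[4]);d=(y-s['tcp_rot'][2]+180)%360-180
        r2=R.from_euler('xyz',[180,0,y],degrees=True);print('turn tool z',round(-d,2),'shift after turn',r2.inv().apply(w).round(1))
E
python3 go.py 548.4 166.5 135 193.97
python3 - <<'E'
import numpy as np,cv2
z=np.load('top0.npz');cv2.imwrite('pics/crop1.png',cv2.resize(z['p'][100:240,180:420,::-1],None,fx=3.3,fy=3.3))
E
```

```text
t 1.8 p [547.6 165.9 251. ] rot [ 1.8000e+02 -2.0000e-02 -1.6605e+02] q [16.9  8.6 16.3 97.7  0.   2.9] F [-0.4  0.6 -0.4] open 85.3
shift now-axes [ -1.    0.4 116. ]
turn tool z -0.02 shift after turn [ -0.9   0.4 116. ]
```

View pics/crop1.png

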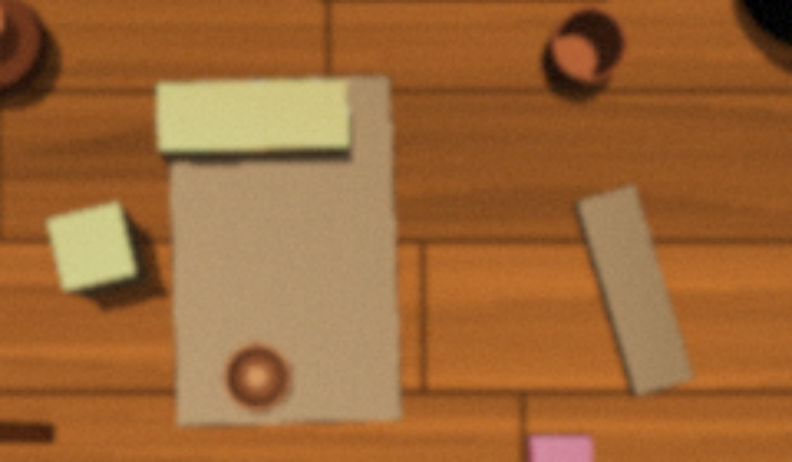

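The crop confirms the tan strip at (634,290), the pink one below it at (560,450), and the standing prop at (92,247). The gripper is above the prop, so I descend and grip its front and rear faces.

{"method": "servo_tool", "body": {"moves": [[[0,0,0],[-0.001,0,0.02],100],[[0,0,0],[0,0,0.025],100],[[0,0,0],[0,0,0.025],100],[[0,0,0],[0,0,0.025],100],[[0,0,0],[0,0,0.015],100],[[0,0,0],[0,0,0.006],100]]}}

```text
time: 2.4
ee_pos: [0.5469, 0.1674, 0.1335]
tcp_rot: [-180.0, -0.1, -166.0]
wrist_force: [-0.8, -0.5, 0.3]
opening: 0.0854
grasp_force: 0.0
```

{"method": "servo_tool", "body": {"moves": [[[0,0,0],[0,0,0],50],[[0,0,0],[0,0,0],50],[[0,0,0],[0,0,0],50],[[0,0,0],[0,0,0],50],[[0,0,0],[0,0,0],50],[[0,0,0],[0,0,0],50],[[0,0,0],[0,0,0],50]], "force": 30}}

```text
time: 3.1
ee_pos: [0.5481, 0.1678, 0.1362]
tcp_rot: [180.0, 0.1, -166.0]
wrist_force: [1.2, -0.6, 5.3]
opening: 0.0645
grasp_force: 36.6
```

{"method": "servo_tool", "body": {"moves": [[[0,0,3.1],[0,0,0],50],[[0,0,3.1],[0,0,0],50],[[0,0,3.1],[0,0,0],50],[[0,0,3.0],[0,0,0],50],[[0,0,0],[0,0,0],50],[[0,0,0],[0,-0.005,0],50],[[0,0,0],[0,-0.005,0],50],[[0,0,0],[0,-0.005,0],50],[[0,0,0],[0,-0.005,0],50],[[0,0,0],[0,-0.005,0],50],[[0,0,0],[0,0,0],50]]}}

```text
time: 4.2
ee_pos: [0.549, 0.1425, 0.1361]
tcp_rot: [179.9, 0.1, -178.4]
wrist_force: [2.0, 1.5, 6.6]
opening: 0.0647
grasp_force: 38.4
```

{"method": "servo_tool", "body": {"moves": [[[0,0,0],[0,-0.002,0],50],[[0,0,0],[0,-0.002,0],50],[[0,0,0],[0,-0.002,0],50],[[0,0,0],[0,0,0],50]]}}

```text
time: 4.6
ee_pos: [0.549, 0.1373, 0.1361]
tcp_rot: [179.9, 0.1, -178.3]
wrist_force: [0.7, 4.9, 7.2]
opening: 0.0645
grasp_force: 38.4
```

```bash
python3 go.py 552.9 136.7 136 181.66
```

```text
t 4.6 p [549.  137.3 136.1] rot [ 1.7988e+02  9.0000e-02 -1.7832e+02] q [14.   6.2  0.8 84.6  0.1 12.3] F [0.7 4.9 7.2] open 64.5
shift now-axes [-3.9 -0.7  0.1]
turn tool z 0.02 shift after turn [-3.9 -0.7  0.1]
```

{"method": "servo_tool", "body": {"moves": [[[0,0,0],[0,-0.001,0],50],[[0,0,0],[0,-0.001,0],50],[[0,0,0],[0,0,0],50],[[0,0,0],[0,0,0],50]]}}

```text
time: 5.0
ee_pos: [0.5489, 0.1367, 0.1363]
tcp_rot: [179.7, 0.1, -178.3]
wrist_force: [0.4, 9.5, 6.6]
opening: 0.0646
grasp_force: 38.5
```

{"method": "servo_tool", "body": {"moves": [[[0,0,0],[0,-0.001,0],50],[[0,0,0],[0,-0.001,0],50],[[0,0,0],[0,0,0],50],[[0,0,0],[0,0,0],50]]}}

```text
time: 5.4
ee_pos: [0.5489, 0.1357, 0.1365]
tcp_rot: [179.6, 0.1, -178.2]
wrist_force: [-0.4, 14.4, 8.0]
opening: 0.0647
grasp_force: 38.9
```

{"method": "servo_tool", "body": {"moves": [[[0,0,0],[0,0.001,0],50],[[0,0,0],[0,0.001,0],50],[[0,0,0],[0,0,0],100],[[0,0,0],[0,0,0],100],[[0,0,0],[0,0,0],100],[[0,0,0],[0,0,0],100],[[0,0,0],[0,0,0],100]]}}

```text
time: 6.1
ee_pos: [0.5485, 0.1344, 0.1351]
tcp_rot: [-180.0, -0.0, -178.4]
wrist_force: [0.1, -0.0, -0.4]
opening: 0.0854
grasp_force: 0.0
```

{"method": "servo_tool", "body": {"moves": [[[0,0,0],[0,0,-0.015],100],[[0,0,0],[0,0,-0.03],100],[[0,0,0],[0,0,-0.04],100],[[0,0,0],[0,0.02,-0.02],100],[[0,0,0],[0,0.03,0],0],[[0,0,0],[0,0.04,0],0],[[0,0,0],[0,0.04,0],0],[[0,0,0],[0,0,0],0]]}}

```text
time: 6.9
ee_pos: [0.5443, 0.2684, 0.2407]
tcp_rot: [179.9, 0.0, -178.1]
wrist_force: [1.1, -1.2, 0.3]
opening: 0.0279
grasp_force: 0.0
```

```bash
python3 - <<'E'
from h import *
from workcell import *
p,d=camera('top');z=dict(calibration('top'));P=cloud(d,z)
for n,lo,hi,(x,y) in[('prop',.165,.195,(550,136))]:
    m=(P[...,2]>lo)&(P[...,2]<hi)&(np.hypot(P[...,0]-x/1e3,P[...,1]-y/1e3)<.06)
    q=P[m];print(n,len(q),rect(q),np.median(q[:,2]))
cv2.imwrite('pics/top1.png',cv2.resize(p[100:240,140:380,::-1],None,fx=3.3,fy=3.3))
E
python3 go.py
```

```text
prop 521 (array([549.4, 136.5]), array([65.6, 63.9]), 0.69) 0.1806634672983786
t 6.95 p [544.4 266.6 240.8] rot [ 180.      0.   -178.17] q [26.1 13.2 20.4 97.2  0.  24.3] F [ 0.5  0.2 -0.1] open 20.3
```

View pics/top1.png

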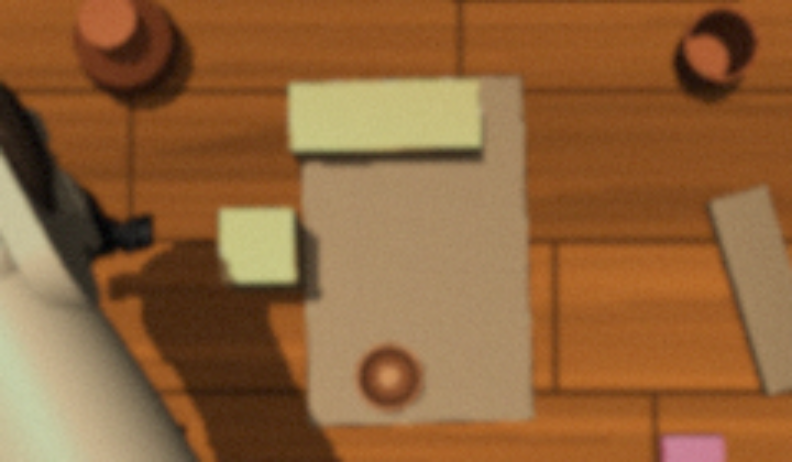

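The prop is butted and square: its top is at crop (258,246) and its face sits on the slab edge. Next I push its top over.

{"method": "servo_tool", "body": {"moves": [[[0,0,0],[-0.001,0,0.03],0],[[0,0,0],[0,0,0.04],0],[[0,0,0],[0,-0.02,0.02],0],[[0,0,0],[0,-0.03,0],0],[[0,0,0],[0,-0.01,0],0],[[0,0,0],[0,0,0],0]]}}

```text
time: 7.55
ee_pos: [0.5481, 0.203, 0.1516]
tcp_rot: [180.0, 0.1, -178.5]
wrist_force: [0.4, 0.8, -0.3]
opening: -0.0003
grasp_force: 0.0
```

{"method": "servo_tool", "body": {"moves": [[[0,0,0],[0,-0.005,0],0],[[0,0,0],[0,-0.005,0],0],[[0,0,0],[0,-0.005,0],0],[[0,0,0],[0,-0.005,0],0],[[0,0,0],[0,-0.004,0],0],[[0,0,0],[0,-0.004,0],0],[[0,0,0],[0,-0.004,0],0],[[0,0,0],[0,-0.004,0],0]]}}

```text
time: 8.35
ee_pos: [0.5487, 0.1685, 0.1504]
tcp_rot: [180.0, 0.0, -178.3]
wrist_force: [0.7, 3.0, 1.6]
opening: -0.0001
grasp_force: 1.0
```

```bash
python3 go.py 550 110 150 181.66;  python3 - <<'E'
from workcell import *
import cv2
p,d=camera('side');cv2.imwrite('pics/side1.png',cv2.resize(p[100:280,150:390,::-1],None,fx=3,fy=3))
E
```

```text
t 8.35 p [548.7 168.5 150.4] rot [ 1.7999e+02  2.0000e-02 -1.7833e+02] q [17.1  7.4  3.7 86.3  0.  15.4] F [0.7 3.  1.6] open -0.1
shift now-axes [  0.4 -58.5   0.4]
turn tool z 0.01 shift after turn [  0.4 -58.5   0.4]
```

View pics/side1.png

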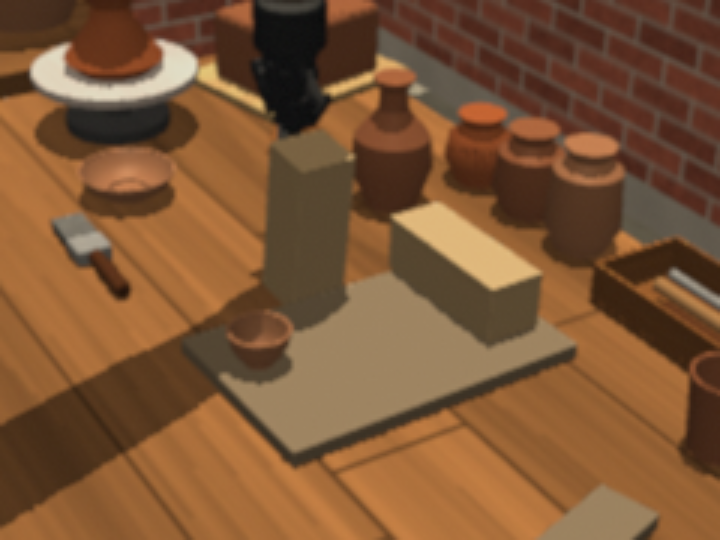

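The side view shows the prop (308,220) tipping square over the edge, clear of the bowl (258,338) and the low prop. I continue the push slowly.

{"method": "servo_tool", "body": {"moves": [[[0,0,0],[0,-0.003,0],0],[[0,0,0],[0,-0.003,0],0],[[0,0,0],[0,-0.003,0],0],[[0,0,0],[0,-0.003,0],0],[[0,0,0],[0,-0.003,0],0],[[0,0,0],[0,-0.003,0],0],[[0,0,0],[0,-0.003,0],0],[[0,0,0],[0,-0.003,0],0],[[0,0,0],[0,-0.003,0],0],[[0,0,0],[0,-0.003,0],0]]}}

```text
time: 9.4
ee_pos: [0.5494, 0.1384, 0.1503]
tcp_rot: [-180.0, -0.0, -178.3]
wrist_force: [-1.4, 0.4, -0.6]
opening: 0.0002
grasp_force: 0.4
```

{"method": "servo_tool", "body": {"moves": [[[0,0,0],[0,-0.003,0],0],[[0,0,0],[0,-0.003,0],0],[[0,0,0],[0,-0.002,0],0],[[0,0,0],[0,-0.002,0],0],[[0,0,0],[0,-0.002,0],0],[[0,0,0],[0,-0.002,0],0],[[0,0,0],[0,-0.002,0],0],[[0,0,0],[0,-0.002,0],0],[[0,0,0],[0,-0.002,0],0],[[0,0,0],[0,-0.002,0],0]]}}

```text
time: 10.4
ee_pos: [0.5501, 0.1165, 0.1503]
tcp_rot: [-180.0, 0.0, -178.3]
wrist_force: [0.2, 0.4, 1.2]
opening: -0.0003
grasp_force: 0.0
```

{"method": "servo_tool", "body": {"moves": [[[0,0,0],[0,-0.002,0],0],[[0,0,0],[0,-0.002,0],0],[[0,0,0],[0,-0.002,0],0],[[0,0,0],[0,-0.002,0],0],[[0,0,0],[0,0,0],0],[[0,0,0],[0,0,0],0],[[0,0,0],[0,0,0],0]]}}

```text
time: 11.1
ee_pos: [0.5503, 0.1088, 0.1503]
tcp_rot: [180.0, 0.0, -178.3]
wrist_force: [-0.6, -0.3, -0.2]
opening: -0.0001
grasp_force: 0.0
```

```bash
python3 go.py;  python3 - <<'E'
from workcell import *
import cv2
p,d=camera('side');cv2.imwrite('pics/side2.png',cv2.resize(p[100:280,150:390,::-1],None,fx=3,fy=3))
E
```

```text
t 11.1 p [550.3 108.8 150.3] rot [ 180.      0.   -178.34] q [11.2  5.6  1.8 86.2  0.   9.5] F [-0.6 -0.3 -0.2] open -0.1
```

View pics/side2.png

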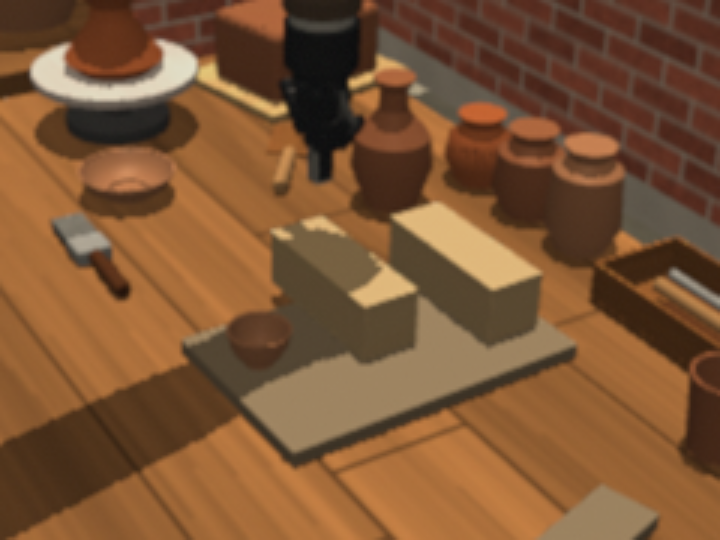

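The prop (345,290) now lies flat on the slab, parallel to the low prop, with the bowl untouched. Next is the strip.

{"method": "servo_tool", "body": {"moves": [[[0,0,-4.87],[0,0,-0.04],0],[[0,0,-4.87],[0,0,-0.04],0],[[0,0,-4.86],[0,0,-0.02],100],[[0,0,0],[0,0,0],100]]}}

```text
time: 11.55
ee_pos: [0.5513, 0.109, 0.2538]
tcp_rot: [-180.0, 0.3, -163.6]
wrist_force: [0.1, 0.5, -0.9]
opening: 0.028
grasp_force: 0.0
```

{"method": "servo_tool", "body": {"moves": [[[0,0,0],[0.0134,-0.036,0],100],[[0,0,0],[0.0134,-0.036,0],100],[[0,0,0],[0.0134,-0.036,0],100],[[0,0,0],[0.0134,-0.036,0],100],[[0,0,0],[0.0134,-0.036,0],100],[[0,0,0],[0.0134,-0.036,0],100],[[0,0,0],[0.0134,-0.036,0],100],[[0,0,0],[0.0134,-0.036,0],100],[[0,0,0],[0.0134,-0.036,0],100],[[0,0,0],[0.0134,-0.036,0],100],[[0,0,0],[0.0134,-0.036,0],100],[[0,0,0],[0.0134,-0.036,0],100]]}}

```text
time: 12.75
ee_pos: [0.5164, -0.3525, 0.2491]
tcp_rot: [179.9, -0.0, -163.8]
wrist_force: [1.2, -0.6, 0.6]
opening: 0.0855
grasp_force: 0.0
```

```bash
python3 - <<'E'
from h import *
from workcell import *
p,d=camera('top');P=cloud(d,calibration('top'))
m=(P[...,2]>.070)&(P[...,2]<.095)
for n,x,y in[('prop',.552,.04),('low',.679,.025)]:
    v,u=np.unravel_index(np.argmin(np.hypot(P[...,0]-x,P[...,1]-y)+9*(P[...,2]<.07)),m.shape)
    q=P[comp(m,(u,v))];print(n,len(q),rect(q),np.median(q[:,2]))
E
python3 go.py 516.8 -350.4 3 196.26
```

```text
prop 1231 (array([551.6,  61. ]), array([ 65.4, 179.5]), 91.55) 0.08369199183983472
low 1236 (array([679. ,  25.1]), array([ 66.2, 178.4]), 91.12) 0.08375380736336999
t 12.8 p [ 515.5 -357.2  247.8] rot [-1.8000e+02 -1.3000e-01 -1.6399e+02] q [-34.7  16.7  25.4  98.8  -0.1 -50.7] F [-2.6 -1.2 -2. ] open 85.5
shift now-axes [ -3.7   6.2 244.8]
turn tool z -0.25 shift after turn [ -3.1   6.2 244.8]
```

{"method": "servo_tool", "body": {"moves": [[[0,0,0],[0,0,0],100],[[0,0,0],[0,0,0],100]]}}

```text
time: 13.0
ee_pos: [0.5167, -0.3508, 0.2493]
tcp_rot: [179.9, -0.0, -163.8]
wrist_force: [-0.2, 0.2, -0.2]
opening: 0.0854
grasp_force: 0.0
```

```bash
python3 go.py 516.8 -350.4 3 196.26
```

```text
t 13.0 p [ 516.7 -350.8  249.3] rot [ 1.7992e+02 -5.0000e-02 -1.6381e+02] q [-34.2  16.3  25.2  98.9   0.  -50.4] F [-0.2  0.2 -0.2] open 85.4
shift now-axes [ -0.4   0.  246.3]
turn tool z -0.07 shift after turn [-2.000e-01  3.000e-01  2.463e+02]
```

{"method": "servo_tool", "body": {"moves": [[[0,0,0],[0,0,0.03],100],[[0,0,0],[0,0,0.045],100],[[0,0,0],[0,0,0.045],100],[[0,0,0],[0,0,0.045],100],[[0,0,0],[0,0,0.035],100],[[0,0,0],[0,0,0.02],100],[[0,0,0],[0,0,0.015],100],[[0,0,0],[0,0,0.009],100],[[0,0,0],[0,0,0],100]]}}

```text
time: 13.9
ee_pos: [0.5168, -0.3503, 0.0058]
tcp_rot: [180.0, -0.0, -163.7]
wrist_force: [0.0, 0.3, -0.2]
opening: 0.0854
grasp_force: 0.0
```

{"method": "servo_tool", "body": {"moves": [[[0,0,0],[0,0,0],20],[[0,0,0],[0,0,0],20],[[0,0,0],[0,0,0],20],[[0,0,0],[0,0,0],20],[[0,0,0],[0,0,0],20],[[0,0,0],[0,0,0],20]], "force": 60}}

```text
time: 14.5
ee_pos: [0.5178, -0.3516, 0.0083]
tcp_rot: [-179.9, 0.1, -163.7]
wrist_force: [-0.8, 2.1, 6.4]
opening: 0.0573
grasp_force: 64.4
```

{"method": "servo_tool", "body": {"moves": [[[0,0,0],[0,0,-0.01],20],[[0,0,0],[0,0,-0.02],20],[[0,0,0],[0,0,-0.03],20],[[0,0,0],[0,0,-0.04],20],[[0,0,0],[0,0,-0.04],20],[[0,0,0],[0,0,-0.025],20],[[0,0,0],[0,0,0],20]]}}

```text
time: 15.2
ee_pos: [0.5181, -0.3519, 0.1763]
tcp_rot: [-179.7, 0.2, -163.8]
wrist_force: [0.1, -0.8, -5.5]
opening: 0.0574
grasp_force: 65.6
```

```bash
python3 go.py 615.3 43 130 181.5
```

```text
t 15.2 p [ 518.1 -351.9  176.3] rot [-179.69    0.25 -163.75] q [-34.2  14.4  14.7  89.9  -0.  -50.4] F [ 0.1 -0.8 -5.5] open 57.4
shift now-axes [-203.6  352.2   45.3]
turn tool z 14.75 shift after turn [-107.5  392.3   46.3]
```

{"method": "servo_tool", "body": {"moves": [[[0,0,3.7],[0,0,0],20],[[0,0,3.7],[0,0,0],20],[[0,0,3.7],[0,0,0],20],[[0,0,3.65],[0,0,0],20],[[0,0,0],[0,0,0],20]]}}

```text
time: 15.7
ee_pos: [0.5164, -0.3508, 0.1695]
tcp_rot: [179.9, -0.1, -178.6]
wrist_force: [0.2, 0.0, -4.4]
opening: 0.057
grasp_force: 65.5
```

{"method": "servo_tool", "body": {"moves": [[[0,0,0],[-0.004,0.015,0],20],[[0,0,0],[-0.008,0.03,0],20],[[0,0,0],[-0.0105,0.0385,0],20],[[0,0,0],[-0.0105,0.0385,0],20],[[0,0,0],[-0.0105,0.0385,0],20],[[0,0,0],[-0.0105,0.0385,0],20],[[0,0,0],[-0.0105,0.0385,0],20],[[0,0,0],[-0.0105,0.0385,0],20],[[0,0,0],[-0.0105,0.0385,0],20],[[0,0,0],[-0.0105,0.0385,0],20],[[0,0,0],[-0.008,0.029,0],20],[[0,0,0],[-0.003,0.011,0],20]]}}

```text
time: 16.9
ee_pos: [0.6133, 0.0481, 0.1704]
tcp_rot: [180.0, -0.1, -178.2]
wrist_force: [0.7, -0.2, -4.3]
opening: 0.0576
grasp_force: 65.6
```

{"method": "servo_tool", "body": {"moves": [[[0,0,0],[0,0,0.02],20],[[0,0,0],[0,0,0.015],20],[[0,0,0],[0,0,0.01],20],[[0,0,0],[0,0,0],20],[[0,0,0],[0,0,0],20]]}}

```text
time: 17.4
ee_pos: [0.6134, 0.0441, 0.1265]
tcp_rot: [-180.0, -0.0, -178.5]
wrist_force: [0.6, 0.6, -3.5]
opening: 0.0576
grasp_force: 65.6
```

```bash
python3 go.py 615.3 43 130 181.5
python3 - <<'E'
from h import *
from workcell import *
p,d=camera('top');P=cloud(d,calibration('top'))
m=(P[...,2]>.11)&(P[...,2]<.16)&(np.hypot(P[...,0]-.615,P[...,1]-.043)<.13)
m&=(p.max(2)>75)   # drop the black gripper
q=P[m];print(len(q),rect(q),q[:,2].min(),q[:,2].max(),np.ptp(q[:,0]))
for s in(q[:,0]<.56,q[:,0]>.67): print(q[s].mean(0).round(4),s.sum())
cv2.imwrite('pics/top2.png',cv2.resize(p[80:240,160:360,::-1],None,fx=3.5,fy=3.5))
E
```

```text
t 17.4 p [613.4  44.1 126.5] rot [-1.8000e+02 -1.0000e-02 -1.7853e+02] q [ 4.1 13.1  7.6 84.6  0.   2.6] F [ 0.6  0.6 -3.5] open 57.6
shift now-axes [-1.9 -1.2 -3.5]
turn tool z -0.03 shift after turn [-1.9 -1.2 -3.5]Traceback (most recent call last):
  File "<stdin>", line 6, in <module>
    return umr_minimum(a, axis, None, out, keepdims, initial, where)
ValueError: zero-size array to reduction operation minimum which has no identity
```

Run:
```python
from h import *
from workcell import *
p,d=camera('side');P=cloud(d,calibration('side'))
a=cv2.resize(p[100:280,180:380,::-1],(400,360))
p2,d2=camera('top');P2=cloud(d2,calibration('top'))
cv2.imwrite('pics/both.png',np.hstack([a,cv2.resize(p2[60:240,160:360,::-1],(400,360))]))
for Q,dd,pp in((P,d,p),(P2,d2,p2)):
    m=(dd>0)&(Q[...,2]>.10)&(Q[...,2]<.165)&(abs(Q[...,0]-.615)<.13)&(abs(Q[...,1]-.043)<.05)
    print(m.sum(), pp[m].mean(0) if m.any() else '', np.percentile(Q[m],[1,50,99],axis=0).round(3).tolist() if m.any() else '')
```

```text
921 [87.15418024 72.68512486 53.62323561] [[0.507, 0.001, 0.118], [0.598, 0.029, 0.134], [0.705, 0.078, 0.164]]
0
```

View pics/both.png

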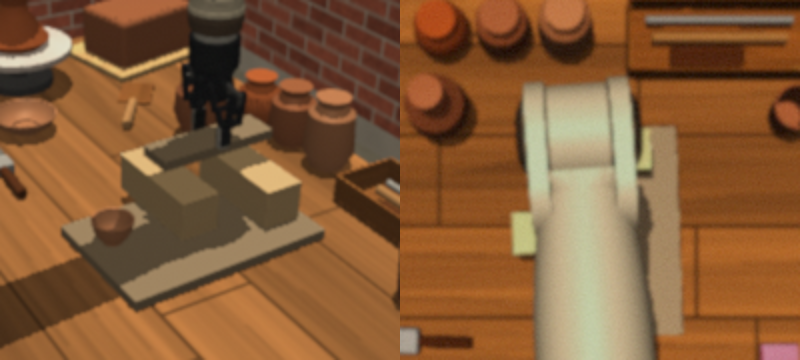

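The side view (left) shows the strip held level and square above both props. Its centre is at x≈0.606, so I shift it +9 mm in x and then lower it. The top view (right) is blocked by the arm.

{"method": "servo_tool", "body": {"moves": [[[0,0,0],[-0.005,-0.001,0],20],[[0,0,0],[-0.004,0,0],20],[[0,0,0],[0,0,0.01],20],[[0,0,0],[0,0,0.01],20],[[0,0,0],[0,0,0.006],20],[[0,0,0],[0,0,0.003],20],[[0,0,0],[0,0,0.001],20],[[0,0,0],[0,0,0],20]]}}

```text
time: 18.35
ee_pos: [0.6225, 0.0439, 0.0963]
tcp_rot: [-180.0, 0.0, -178.5]
wrist_force: [0.4, -0.8, -3.9]
opening: 0.0578
grasp_force: 65.6
```

{"method": "servo_tool", "body": {"moves": [[[0,0,0],[0,0,0.001],20],[[0,0,0],[0,0,0.001],20],[[0,0,0],[0,0,0.001],20],[[0,0,0],[0,0,0],20],[[0,0,0],[0,0,0],20]]}}

```text
time: 18.85
ee_pos: [0.6225, 0.0439, 0.0933]
tcp_rot: [-180.0, 0.0, -178.5]
wrist_force: [-0.7, 0.7, -3.7]
opening: 0.0576
grasp_force: 65.6
```

{"method": "servo_tool", "body": {"moves": [[[0,0,0],[0,0,0.001],20],[[0,0,0],[0,0,0.0005],20],[[0,0,0],[0,0,0],20],[[0,0,0],[0,0,0],20]]}}

```text
time: 19.25
ee_pos: [0.6225, 0.0439, 0.0917]
tcp_rot: [180.0, -0.0, -178.5]
wrist_force: [-1.0, 0.4, -4.1]
opening: 0.0574
grasp_force: 65.6
```

{"method": "servo_tool", "body": {"moves": [[[0,0,0],[0,0,0.0005],20],[[0,0,0],[0,0,0.0005],20],[[0,0,0],[0,0,0],20],[[0,0,0],[0,0,0],20]]}}

```text
time: 19.65
ee_pos: [0.6226, 0.0439, 0.0914]
tcp_rot: [-180.0, 0.0, -178.5]
wrist_force: [-2.1, -0.6, 2.9]
opening: 0.0575
grasp_force: 66.4
```

{"method": "servo_tool", "body": {"moves": [[[0,0,0],[0,0,0],100],[[0,0,0],[0,0,0],100],[[0,0,0],[0,0,0],100],[[0,0,0],[0,0,0],100],[[0,0,0],[0,0,0],100],[[0,0,0],[0,0,-0.01],100],[[0,0,0],[0,0,-0.03],100],[[0,0,0],[0,0,-0.04],100],[[0,0,0],[0,0,-0.04],100],[[0,0,0],[0,0,-0.03],100]]}}

```text
time: 20.65
ee_pos: [0.6226, 0.0439, 0.2445]
tcp_rot: [180.0, 0.2, -178.5]
wrist_force: [1.0, 0.1, 0.3]
opening: 0.0855
grasp_force: 0.0
```

{"method": "servo_tool", "body": {"moves": [[[0,0,0],[0,-0.02,0],100],[[0,0,0],[0,-0.035,0],100],[[0,0,0],[0,-0.035,0],100],[[0,0,0],[0,-0.035,0],100],[[0,0,0],[0,-0.035,0],100],[[0,0,0],[0,-0.035,0],100],[[0,0,0],[0,-0.035,0],100],[[0,0,0],[0,-0.02,0],100],[[0,0,0],[0,0,0],100]]}}

```text
time: 21.55
ee_pos: [0.6289, -0.2083, 0.2408]
tcp_rot: [-180.0, -0.0, -178.7]
wrist_force: [-0.2, 0.9, 0.8]
opening: 0.0854
grasp_force: 0.0
```

```bash
python3 go.py
python3 - <<'E'
from h import *
from workcell import *
p2,d2=camera('top');P=cloud(d2,calibration('top'))
p,d=camera('side')
cv2.imwrite('pics/fin.png',np.hstack([cv2.resize(p[100:280,180:380,::-1],(400,360)),cv2.resize(p2[60:240,160:360,::-1],(400,360))]))
m=(P[...,2]>.093)&(P[...,2]<.112)&(abs(P[...,0]-.615)<.13)&(abs(P[...,1]-.043)<.06)
q=P[m];print(len(q),rect(q)); A=np.c_[q[:,:2]-q[:,:2].mean(0),np.ones(len(q))]
print(np.linalg.lstsq(A,q[:,2],rcond=None)[0])
for n,y,x,lo,hi in(('bowl',.0221,.4325,.03,.07),('cup',-.2917,.7465,.05,.1)):
    m=(P[...,2]>lo)&(P[...,2]<hi)&(np.hypot(P[...,0]-x,P[...,1]-y)<.06);print(n,rect(P[m]))
E
```

```text
t 21.55 p [ 628.9 -208.3  240.8] rot [-179.99   -0.   -178.66] q [-18.3  21.9  31.3  99.4  -0.  -19.7] F [-0.2  0.9  0.8] open 85.4
1280 (array([622.9,  43.4]), array([200.9,  59.9]), 1.66)
[-0.00169536 -0.00166497  0.10184548]
bowl (array([432.5,  22. ]), array([59.7, 60. ]), 90.13)
cup (array([ 758.5, -267.5]), array([15.6, 51.4]), 147.87)
```

View pics/fin.png

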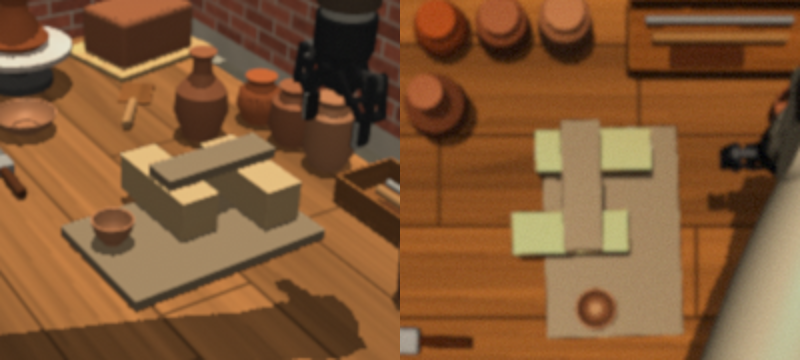

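The bridge is level (slope under 0.2°) and square at 1.66°, the same as the slab. It spans x from 523 to 723 mm, past both prop centre lines at 552 and 679 mm. The bowl has not moved, so I hand in.

```bash
python3 -c "
from workcell import *
print(job_done())"
```

```text
the job is handed in; nothing more can be done
None
```

The kiln shelf is built and handed in at about 22 s: the prop was butted to the slab edge and tipped onto it, and the strip lies level and square across both props, 29 and 44 mm past their centre lines but about 18 mm off each prop's lengthwise middle (they lie 36 mm out of line).

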